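# Press the atomizer's cap home with the pump clamp and back the clamp off

## Robot

A 7-joint arm with a two-finger parallel gripper is mounted at the origin on the work surface. World frame = base frame: x ahead of the robot, y to its left, z up, the work surface at z = 0. Lengths are in m, angles in rad, forces in N, time in s.
With the tool pointing down it reaches from about 0.425 to 0.875 m from the base axis. Payload 4.7 kg.
Tool frame: the origin (TCP) lies on the mounting face of the last link; the fingertips stand 182 mm ahead of it and the grasp point (between the pads) lies 164 mm ahead of it (ctrl.finger_overhang is the distance from the TCP to the fingertips, in m); z points along the fingers, y is the line along which they close (so a half turn about z gives the same grasp; the last joint's range is limited). The gripper opens to 87 mm and grips with 3 to 60 N. Pads are 19 mm wide; open, the fingers measure 117 mm over their backs; the gripper's body (75 mm by 190 mm) begins 51 mm behind the grasp point.
Start: joints at [1.181, 0.321, -0.07, 1.45, 0.023, 1.371, -0.057], TCP at [0.255, -0.598, 0.405] pointing down, gripper open.
Joint ranges: [-2.86, 2.86], [-0.3, 2.09], [-1.38, 1.24], [0.06, 2.45], [-1.56, 4.7], [0.09, 2.05], [-2.69, 2.69]. Speed limits (rad/s): [2.57, 2.57, 3.14, 3.14, 3.14, 3.14, 3.14].

## Interface

Orientations are given as a rotation vector (axis times angle).
In Python, from bench import ctrl gives the robot as it stands.
- The arm moves only by the shell command python3 -m jog 'ROWS' [FORCE]. ROWS is a JSON object of lists of equal length, an entry for each row: "translation": the shift along the tool's x, y, z as a fraction of full scale, a list of three; "yaw": the turn about the tool's z as a fraction of full scale; "jaw": the closure, from 0 (fully open) to 1 (shut). In form: {"translation": [[dx, dy, dz], ...], "yaw": [yaw, ...], "jaw": [jaw, ...]}. A call has 1 to 8 rows; each row is the pose to reach, as a shift and turn from the pose commanded when the call began, along the tool's axes at that moment, turning the shorter way round; what a row does not reach only later rows make up. Full scale, the value 1, is 0.2 m for a shift and 180 degrees for a turn. A row lasts 1/8 s, in which the tool goes at most 62.5 mm and 10.7 degrees, less where a joint would pass 70% of its speed; a pose out of reach is approached as far as the arm can. A call with a number of a shift or a turn outside -1 to 1 is refused whole. A call with a gripper value outside its range is refused whole. The fingers move at their own pace and stop on an object; FORCE is the grip in N (left out, the last holds). Time passes only in rows, so rows that repeat a pose let the fingers close. It gives the time, the measured TCP pose, the force, the opening and the grip force at its end, in the units of the state.
- ctrl.get_state(): the state, without advancing time (a new reading comes with each control period).
- ctrl.get_image(name): name is "scene" or "top" or "wrist"; returns a dict with "pixels" (480x640x3 uint8, blue, green, red), "fx", "fy", "cx", "cy" (pixels), "R" (3x3) and "t" (3): a world point X has camera coordinates R X + t; the wrist camera has in their place "mount" (4x4, takes a point from camera to tool coordinates, whose origin is the TCP and whose axes are the flange's). Camera axes: x right, y down, z forward; pixel columns grow to the right and rows downward; lengths in m; the calibration is good to about 2 mm. A picture is of the moment at which its call begins: read the wrist's pose just before it. There is no depth.
- ctrl.close_job(): hands the job in; it is judged then, once.
Trained networks look in a picture, given as the dict that the camera call returned (one of the last four; its "shot" number tells which), for a name from the list of things; names that differ only in an ending like _2 or _b are one class to them, and where a whole thing is asked for, a point or a joint stands for the part that bears it (a point fixed in the world has none). Each returns a list of dicts, best first, with "p" (0 to 1); they miss things now and then, are a little off and sometimes report something else, mostly with a low value. They report only what shows in the picture. A call takes as long as a camera call.
- ctrl.silhouettes(label, picture): "region" (480x640 bool, what is visible of it) and "at" ([column, row] in pixels, amid what is visible of it).
The state is a dict: "time": time; "joint_positions": joint angles; "qd": joint speeds; "joint_torque": joint torques, N m; "position": TCP position; "tool_rot": TCP orientation; "ft_force": force on the tool from outside, world axes, zero at the start; "torque": the same for the moment, N m; "grip_width": opening from 0.0 (shut) to 1.0 (fully open); "grip_force": force on a finger pad.
Only numpy, scipy, OpenCV 4.12 (cv2) and the standard library are available. Lean on these libraries where they do the work, as an engineer would, in place of code of your own. Each camera call takes 0.05 s, during which the arm holds its last target. There are 200 camera calls.

## Task

The steel cap of the cologne atomizer lying in the small bar clamp is not fully on. Pump the clamp's trigger until its moving jaw has gently pressed the cap fully home, easing off as soon as it seats so that nothing is crushed, then press the release lever and slide the clamp head all the way back to its rear end. Do not push the cap with the fingers, do not force the release lever, and leave the other things where they are.

Things in the scene. Friction and masses are not known exactly. Their poses are not given: they have to be found in the camera images.
- clamp: one-hand bar clamp on a fixed brown board, 120 (x) by 370 (y) by 16 mm. Origin: centre of the board's underside, on the work surface; y runs along the toothed steel bar from the moving head (-y, rear) to the fixed jaw (+y). All its parts are centred on x = 0; bar top 43 mm high. The atomizer, an aluminium bottle 30 mm thick, axis 60 mm high, lies along y against the fixed jaw, cap towards the head
- head (a joint): slide of the moving head (black housing 40 by 60 mm, 78 mm high, with a thumb rest on it up to 112 mm) towards +y, in m: 0 = rear end stop, 0.075 = farthest forward. Its centre is at y = -0.075 + value on the clamp. A pawl on 6 mm teeth lets it go forward and blocks the way back unless the release lever is held down; then it slides with about 2 N
- trigger (a joint): pump trigger, a sprung steel lever behind the head, in rad: 0 = up, 0.65 = down at its hard stop. A full push advances the head about 12 mm (the first third is idle). It takes 2 to 4 N while the jaw is free, 6 to 9 N while the cap is moving on; once the cap is seated it stiffens by about 1 N per mm (11 N on it makes about 13 N at the jaw, 15 N about 20 N)
- trigger_top (a point): centre of the smooth steel roll (14 mm thick, 36 mm long, across the bar) at the trigger's end, where it is pushed down; travels with the head, 68 mm behind its centre. Top of the roll 93 mm above the work surface at rest, 50 mm at the bottom stop. On the head it swings 12 mm rearward going down while the head advances, so in the world it goes down nearly straight (0 to 12 mm rearward)
- release (a joint): release lever on the head's front, in rad: -0.11 to -0.01 when up (sprung), 0.18 = fully down at its hard stop; from about 0.03 on the holding pawl is clear of the teeth and the head can slide (with the trigger up). About 1 N to start it (more if the clamp is under load), 3 N fully down
- release_top (a point): centre of the smooth steel roll (12 mm thick, 32 mm long, across the bar) at the end of the release lever, where it is pushed down; up: 90 mm above the work surface (top 96), 41 mm ahead (+y) of the head's centre; fully down: 78 mm (top 84), 50 mm ahead. The black thumb rest's upright front face is 18 mm ahead of the head's centre, up to 112 mm high: with the roll held down, push it rearward (-y)
- release_lever: the whole release lever; origin at its hinge inside the head, 52 mm above the work surface and 5 mm ahead of the head's centre. More than 25 N on it bends it
- pad: round rubber jaw pad on the front of the head, 25 mm across; origin at the centre of its face, 48 mm ahead of the head's centre, 60 mm high; 20 N per mm. More than 22 N dents the cap
- cap (a joint): how far the cap is pushed onto the atomizer, in m; 0 = loosely on, 0.012 = fully home, flush on the bottle's shoulder. It moves stiffly (9 N) and stays where it is left; the pad touches it when head is about 0.048 + this value
- cap_shell: the atomizer's steel cap, 28 mm across, 26 mm long, lying along the bar; origin at the centre of its face towards the head, 60 mm high
- tin: small aluminium tin, 28 mm across, 24 mm high, standing on the clamp's board; origin at its underside; leave it alone
- comb: black plastic comb, 170 mm long; leave it alone
- jar: white ceramic jar, 56 mm across, 45 mm high; leave it alone
- soap_dish: round white ceramic soap dish with a bar of soap, 112 mm across, 44 mm high; leave it alone
- nail_brush: wooden nail brush, 36 by 85 by 32 mm; leave it alone
- trimmer: silver hair trimmer with a toggle switch, lying, about 42 by 165 by 32 mm; leave it alone
- tumbler: glass tumbler, 72 mm across, 95 mm high; leave it alone

How it is judged:
On the way, in this order (a step that is already met when the one before it is completed fails the run):
1. the cap is fully home (within 1 mm), pressed there by the jaw pad with the trigger held down (value of joint cap above 0.011 m and value of joint trigger above 0.06 rad and contact force between pad and cap_shell above 4 N), for 0.1 s.
2. the release lever is pressed down (past 0.03 rad) while the head is still forward (value of joint release above 0.03 rad and value of joint head above 0.03 m), for 0.05 s.
At the end, for the whole second after the job is handed in: The cap is within 1 mm of fully home, the clamp head rests within 6 mm of the rear end of its travel, and the trigger and the release lever have sprung back up (value of joint cap above 0.011 m and value of joint head below 0.006 m and value of joint trigger below 0.05 rad and value of joint release below 0.02 rad and velocity of joint head below 0.01 m/s); the robot touches nothing.
It fails at once if the jaw pad presses the cap with more than 22 N (contact force between pad and cap_shell above 22 N).
It fails at once if the fingers push the cap itself (over 3 N) (contact force between the fingers and cap_shell above 3 N).
It fails at once if the release lever is forced (over 25 N) (contact force between the fingers and release_lever above 25 N).
It fails at once if a bystander is shifted by more than 30 mm (distance of any of tin, comb, jar, soap_dish, nail_brush, trimmer, tumbler from where it was at the start of the episode above 0.03 m).
It also fails if it takes over 64 s, if anything falls off the work surface, if the arm or the gripper's body presses on something with over 40 N, if the wrist force passes 120 N, or if a joint passes its speed limit or range.

## Working session

There is one attempt and no reset: what is moved stays moved. The work goes in short steps, Python scripts to look and compute and a shell command to move; the robot and the scene stay as the last step left them, time stands still between calls to the robot, and variables do not carry over. Pictures are saved under pics/ and viewed, at most 10 in all, crops included, and the job is handed in when it is done.

```bash
mkdir -p pics; ls; cat > h.py <<'E'
import numpy as np,cv2
from scipy.spatial.transform import Rotation as Ro
from bench import ctrl
def onplane(im,px,z):
    R=np.array(im["R"]);t=np.array(im["t"])
    d=R.T@np.array([(px[0]-im["cx"])/im["fx"],(px[1]-im["cy"])/im["fy"],1.]);c=-R.T@t
    return c+d*(z-c[2])/d[2]
def proj(im,X):
    X=np.array(im["R"])@np.array(X)+np.array(im["t"])
    return X[0]/X[2]*im["fx"]+im["cx"],X[1]/X[2]*im["fy"]+im["cy"]
E
python3 - <<'E'
from h import *
s=ctrl.get_state();print({k:np.round(v,3) for k,v in s.items()},ctrl.finger_overhang)
for n in ["top","scene"]:
    im=ctrl.get_image(n);cv2.imwrite(f"pics/{n}0.png",im["pixels"])
    for l,z in [("trigger_top",.093),("release_top",.096),("head",.078),("cap_shell",.06),("clamp",.016),("tin",.024),("tumbler",.05)]:
        for d in ctrl.silhouettes(l,im)[:2]:
            print(n,l,round(d["p"],2),np.round(d["at"]),int(d["region"].sum()),np.round(onplane(im,d["at"],z),3))
E
```

```text
pics
{'time': np.float64(0.0), 'joint_positions': array([ 1.181,  0.322, -0.07 ,  1.452,  0.023,  1.371, -0.057]), 'qd': array([ 0.   ,  0.   ,  0.001, -0.001,  0.002,  0.001, -0.   ]), 'joint_torque': array([-0.0000e+00, -4.9129e+01, -4.0400e-01, -3.1253e+01, -6.4000e-02,
        4.4000e-02,  0.0000e+00]), 'position': array([ 0.255, -0.598,  0.404]), 'tool_rot': array([-3.076e+00, -6.300e-01,  1.000e-03]), 'ft_force': array([-0.269, -0.319, -0.407]), 'torque': array([-0.023,  0.023,  0.031]), 'grip_force': np.float64(0.0), 'grip_width': np.float64(0.997)} 0.1822
top trigger_top 0.6 [479. 248.] 980 [ 0.491 -0.405  0.093]
top trigger_top 0.49 [347. 231.] 150 [ 0.539 -0.08   0.093]
top release_top 0.51 [306. 232.] 70 [0.536 0.021 0.096]
top head 0.62 [326. 235.] 691 [ 0.532 -0.028  0.078]
top cap_shell 0.56 [152. 278.] 1461 [0.432 0.407 0.06 ]
top cap_shell 0.34 [344. 232.] 124 [ 0.541 -0.076  0.06 ]
top clamp 0.71 [299. 240.] 6287 [0.529 0.041 0.016]
top clamp 0.15 [474. 252.] 863 [ 0.492 -0.414  0.016]
top tin 0.44 [346. 233.] 105 [ 0.545 -0.082  0.024]
top tumbler 0.78 [171. 211.] 795 [0.603 0.367 0.05 ]
scene trigger_top 0.69 [285. 239.] 228 [ 0.546 -0.073  0.093]
scene release_top 0.66 [333. 241.] 143 [0.538 0.023 0.096]
scene head 0.58 [316. 249.] 1510 [ 0.548 -0.01   0.078]
scene cap_shell 0.49 [362. 257.] 156 [0.54  0.083 0.06 ]
scene clamp 0.66 [338. 267.] 8889 [0.537 0.034 0.016]
scene tin 0.71 [362. 278.] 261 [0.565 0.088 0.024]
scene tumbler 0.73 [506. 298.] 1879 [0.593 0.365 0.05 ]
```

```bash
python3 -c "
import cv2
a=cv2.imread('pics/top0.png');b=cv2.imread('pics/scene0.png')
cv2.imwrite('pics/a.png',cv2.resize(a[140:340,180:460],None,fx=2.8,fy=2.8,interpolation=2))
cv2.imwrite('pics/b.png',b)"
```

```text
(no output)
```

View pics/a.png

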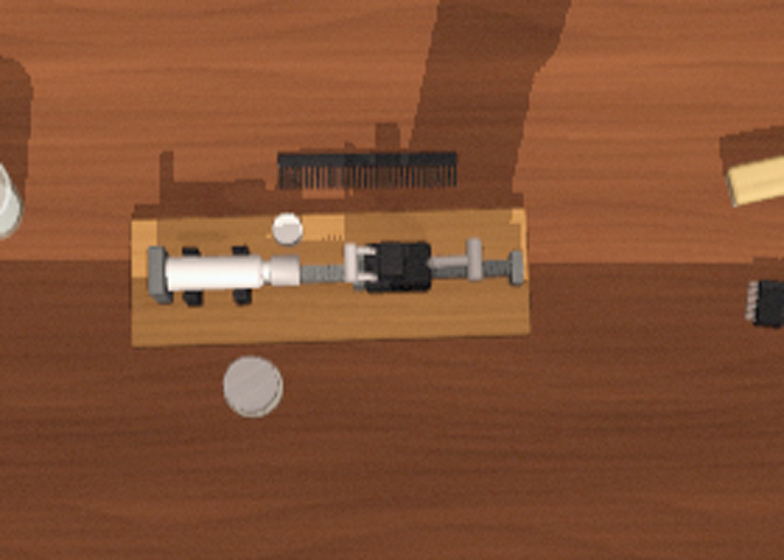

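View pics/b.png

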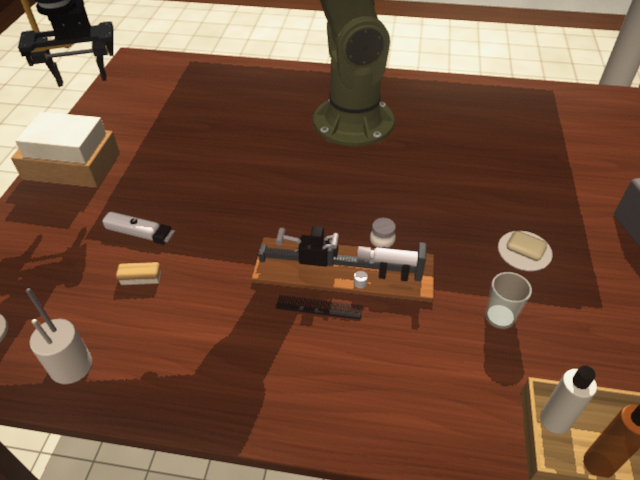

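The clamp lies almost along world +y (left in the top view). In the crop, the trigger roll is at (474,258), the release roll at (351,264), and the board corners at (132,220), (525,208), (530,334) and (132,347). The tin is beside the cap at (287,229).

```bash
cat >> h.py <<'E'
def plan(target,ydir,tipz):
    """row shift (fractions) + yaw from the current pose: tip over target (x,y), tool y along -ydir"""
    s=ctrl.get_state();R=Ro.from_rotvec(s["tool_rot"]);p=np.array(s["position"])
    g=np.array([target[0],target[1],tipz+ctrl.finger_overhang])
    yt=-np.array(ydir);zt=np.array([0,0,-1.]);Rt=Ro.from_matrix(np.c_[np.cross(yt,zt),yt,zt])
    print("pos",np.round(p,4),"shift",np.round(R.inv().apply(g-p)/.2,4),"rot",np.round((R.inv()*Rt).as_rotvec()/np.pi,4))
E
python3 - <<'E'
from h import *
im=ctrl.get_image("top");f=lambda c,z:onplane(im,(180+c[0]/2.8,140+c[1]/2.8),z)
C=[f(c,.016) for c in [(132,220),(525,208),(530,334),(132,347)]];print(np.round(C,3))
d=(C[0]-C[1]+C[3]-C[2]);d/=np.linalg.norm(d);c=np.mean(C,0);x=np.array([d[1],-d[0],0]);print("y dir",d,"c",c, "len",np.linalg.norm(C[0]-C[1]),np.linalg.norm(C[0]-C[3]))
L=lambda P:np.round([(P-c)@x,(P-c)@d],4)
im2=ctrl.get_image("scene")
for n,z,cr in [("trigger_top",.088,(474,258)),("release_top",.093,(351,264)),("head",.1,None),("cap_shell",.06,None)]:
    if cr: print(n,"top/eye",L(f(cr,z)))
    for i in (im,im2):
        for q in ctrl.silhouettes(n,i)[:2]: print(n,round(q["p"],2),L(onplane(i,q["at"],z)))
E
```

```text
[[ 0.588  0.227  0.016]
 [ 0.594 -0.139  0.016]
 [ 0.476 -0.141  0.016]
 [ 0.468  0.226  0.016]]
y dir [-0.01935977  0.99981258  0.        ] c [0.53157591 0.04331257 0.016     ] len 0.3669480254816719 0.1191144155683674
trigger_top top/eye [ 0.0019 -0.13  ]
trigger_top 0.68 [ 0.0006 -0.1178]
trigger_top 0.63 [ 0.0086 -0.0253]
trigger_top 0.69 [ 0.0006 -0.1166]
release_top top/eye [-0.0009 -0.0207]
release_top 0.58 [-0.0012 -0.0223]
release_top 0.59 [-0.0043 -0.0217]
head 0.89 [-0.0066 -0.0627]
head 0.87 [ 0.0271 -0.0541]
cap_shell 0.65 [0.0073 0.0351]
```

```bash
python3 - <<'E'
from h import *
d=np.array([-.0194,.9998,0]);c=np.array([.5316,.0433])
plan(c+d[:2]*-.130,d,.11)
E
```

```text
pos [ 0.2554 -0.5977  0.4048] shift [ 2.2857 -1.8023  0.5627] rot [0.     0.     0.1224]
```

```bash
python3 -m jog '{"translation":[[0.25,-0.2,0],[0.5,-0.4,0],[0.75,-0.6,0],[1,-0.8,0],[1,-0.8,0]],"yaw":[0.04,0.08,0.122,0.122,0.122],"jaw":[1,1,1,1,1]}'
python3 - <<'E'
from h import *
d=np.array([-.0194,.9998,0]);c=np.array([.5316,.0433])
plan(c+d[:2]*-.130,d,.11)
E
```

```text
time: 1.92
position: [0.3796, -0.3671, 0.4054]
tool_rot: [-3.141, -0.047, -0.003]
ft_force: [-0.7, -0.1, -1.1]
grip_width: 0.52
grip_force: 0.0
pos [ 0.3796 -0.3671  0.4054] shift [ 0.8129 -1.3782  0.5681] rot [-0.0002 -0.0005  0.0033]
```

```bash
python3 -m jog '{"translation":[[0.16,-0.25,0],[0.32,-0.5,0],[0.48,-0.75,0],[0.64,-1,0.1],[0.81,-1,0.3],[0.81,-1,0.3],[0.81,-1,0.3]],"yaw":[0.003,0.003,0.003,0.003,0.003,0.003,0.003],"jaw":[1,1,1,1,1,1,1]}'
python3 - <<'E'
from h import *
d=np.array([-.0194,.9998,0]);c=np.array([.5316,.0433])
plan(c+d[:2]*-.130,d,.11)
E
```

```text
time: 2.8
position: [0.5339, -0.1701, 0.345]
tool_rot: [3.141, 0.015, -0.001]
ft_force: [0.5, -0.3, -0.6]
grip_width: 0.004
grip_force: 0.0
pos [ 0.5339 -0.1701  0.345 ] shift [ 0.005  -0.4171  0.2638] rot [ 0.0001  0.0002 -0.0032]
```

```bash
python3 -m jog '{"translation":[[0.003,-0.2,0],[0.005,-0.418,0],[0.005,-0.418,0.15],[0.005,-0.418,0.264],[0.005,-0.418,0.264],[0.005,-0.418,0.264]],"yaw":[-0.003,-0.003,-0.003,-0.003,-0.003,-0.003],"jaw":[1,1,1,1,1,1]}'
python3 - <<'E'
from h import *
d=np.array([-.0194,.9998,0]);c=np.array([.5316,.0433])
plan(c+d[:2]*-.130,d,.11)
b=ctrl.get_image("scene")["pixels"];w=ctrl.get_image("wrist")["pixels"]
cv2.imwrite('pics/c.png',np.hstack([cv2.resize(b[190:320,230:390],(400,325),interpolation=2),cv2.resize(w,(400,300))[:300].copy() if 0 else cv2.resize(w,(400,325))]))
E
```

```text
time: 3.55
position: [0.5347, -0.086, 0.2939]
tool_rot: [3.14, 0.03, 0.004]
ft_force: [0.1, 0.2, -0.3]
grip_width: 0.008
grip_force: 0.0
pos [ 0.5347 -0.086   0.2939] shift [-0.0029  0.0031  0.0084] rot [ 0.0004 -0.0009 -0.0001]
```

View pics/c.png

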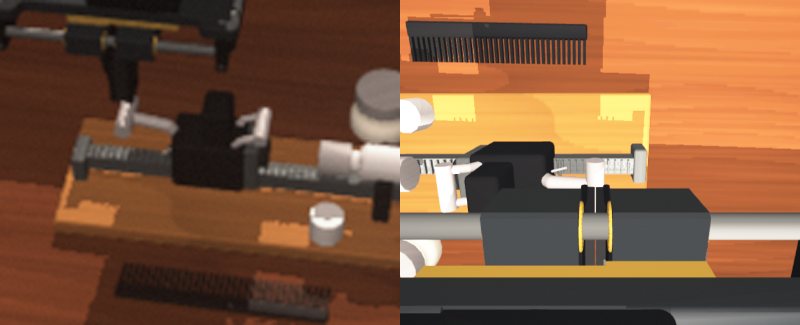

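Fingertips are centred above the trigger roll (left crop, about (125,105)), so I'll make the first, free pump.

```bash
python3 -m jog '{"translation":[[0,0,0.1],[0,0.01,0.16],[0,0.02,0.22],[0,0.03,0.28],[0,0.03,0.29],[0,0.03,0.295],[0,0.03,0.295]],"yaw":[0,0,0,0,0,0,0],"jaw":[1,1,1,1,1,1,1]}'
python3 - <<'E'
from h import *
d=np.array([-.0194,.9998,0]);c=np.array([.5316,.0433])
i=ctrl.get_image("top")
q=ctrl.silhouettes("release_top",i)
for r in q: print(r["p"],[(onplane(i,r["at"],.093)[:2]-c)@d[:2]])
E
python3 -m jog '{"translation":[[0,-0.02,-0.1],[0,-0.05,-0.25],[0,-0.06,-0.25],[0,-0.06,-0.25]],"yaw":[0,0,0,0],"jaw":[1,1,1,1]}'
python3 - <<'E'
from h import *
d=np.array([-.0194,.9998,0]);c=np.array([.5316,.0433])
for n in ["top","scene"]:
  i=ctrl.get_image(n)
  for r in ctrl.silhouettes("release_top",i): print(r["p"],[(onplane(i,r["at"],.093)[:2]-c)@d[:2]])
  if n=="scene":cv2.imwrite('pics/d.png',cv2.resize(i["pixels"][190:320,230:390],(640,520),interpolation=2))
E
```

```text
time: 4.53
position: [0.5347, -0.091, 0.2333]
tool_rot: [3.141, 0.033, 0.001]
ft_force: [-0.4, 1.0, 3.9]
grip_width: 0.003
grip_force: 1.9
0.6 [np.float64(-0.009193449267405762)]
time: 5.12
position: [0.5336, -0.0795, 0.2819]
tool_rot: [3.141, 0.032, -0.003]
ft_force: [-0.2, 0.1, -0.9]
grip_width: 0.005
grip_force: 0.0
0.73 [np.float64(-0.41866998106600295)]
0.51 [np.float64(-0.010214053557786963)]
```

View pics/d.png

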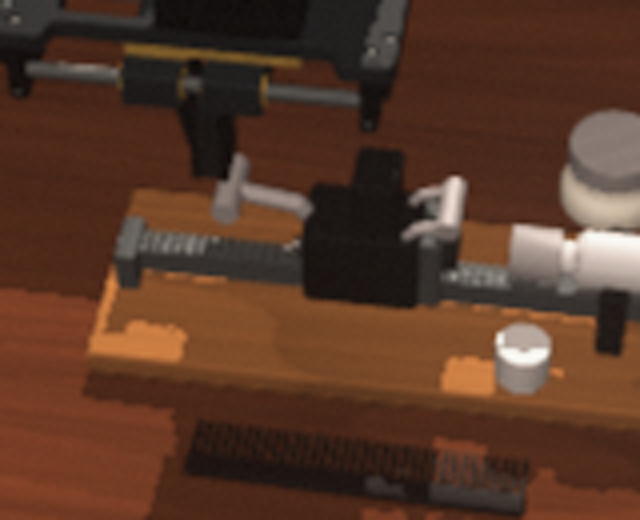

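The first pump advanced the head about 12 mm to roughly 0.0245, and the trigger sprang back. Now pump 2, which is also free.

```bash
python3 -m jog '{"translation":[[0,-0.02,0],[0,-0.01,0.07],[0,0,0.13],[0,0.01,0.19],[0,0.01,0.235],[0,0.01,0.24],[0,0.01,0.24]],"yaw":[0,0,0,0,0,0,0],"jaw":[1,1,1,1,1,1,1]}'
python3 -m jog '{"translation":[[0,-0.02,-0.1],[0,-0.06,-0.24],[0,-0.07,-0.24],[0,-0.07,-0.24]],"yaw":[0,0,0,0],"jaw":[1,1,1,1]}'
python3 - <<'E'
from h import *
d=np.array([-.0194,.9998,0]);c=np.array([.5316,.0433])
print((np.array(ctrl.get_state()["position"])[:2]-c)@d[:2])
for n in ["top","scene"]:
  i=ctrl.get_image(n)
  for r in ctrl.silhouettes("release_top",i): print(r["p"],[(onplane(i,r["at"],.093)[:2]-c)@d[:2]])
E
```

```text
time: 6.2
position: [0.5342, -0.081, 0.2347]
tool_rot: [-3.141, -0.033, 0.001]
ft_force: [-0.8, 1.3, 3.1]
grip_width: 0.005
grip_force: 1.3
time: 6.7
position: [0.5334, -0.0675, 0.282]
tool_rot: [3.141, 0.032, -0.002]
ft_force: [1.0, 0.1, 0.0]
grip_width: 0.004
grip_force: 0.0
-0.11082308532918306
0.51 [np.float64(0.0036390088580024564)]
0.47 [np.float64(-0.0018594452147112734)]
```

```bash
python3 -m jog '{"translation":[[0,-0.02,0],[0,-0.01,0.07],[0,0,0.13],[0,0.01,0.17],[0,0.01,0.17]],"yaw":[0,0,0,0,0],"jaw":[1,1,1,1,1]}'
python3 -m jog '{"translation":[[0,0,0.03],[0,0,0.05],[0,0,0.07],[0,0,0.07]],"yaw":[0,0,0,0],"jaw":[1,1,1,1]}'
```

```text
time: 7.52
position: [0.5338, -0.0688, 0.2481]
tool_rot: [-3.14, -0.033, 0.002]
ft_force: [0.2, 1.2, 2.6]
grip_width: 0.005
grip_force: 1.1
time: 8.02
position: [0.5342, -0.069, 0.235]
tool_rot: [3.141, 0.033, 0.001]
ft_force: [-0.2, 1.5, 3.6]
grip_width: 0.008
grip_force: 2.0
```

```bash
python3 -m jog '{"translation":[[0,-0.02,-0.1],[0,-0.06,-0.24],[0,-0.07,-0.24],[0,-0.07,-0.24]],"yaw":[0,0,0,0],"jaw":[1,1,1,1]}'
python3 - <<'E'
from h import *
d=np.array([-.0194,.9998,0]);c=np.array([.5316,.0433])
print((np.array(ctrl.get_state()["position"])[:2]-c)@d[:2])
for n in ["top","scene"]:
  i=ctrl.get_image(n)
  for r in ctrl.silhouettes("release_top",i): print(r["p"],[(onplane(i,r["at"],.093)[:2]-c)@d[:2]])
cv2.imwrite('pics/e.png',cv2.resize(i["pixels"][200:300,270:430],(800,500),interpolation=2))
E
```

```text
time: 8.52
position: [0.5331, -0.0556, 0.2819]
tool_rot: [3.141, 0.032, -0.003]
ft_force: [0.3, 0.6, 0.0]
grip_width: 0.003
grip_force: 0.0
-0.09889377639527273
0.61 [np.float64(0.012587363754008183)]
0.69 [np.float64(0.04318552517601902)]
0.53 [np.float64(0.008066087258225446)]
```

View pics/e.png

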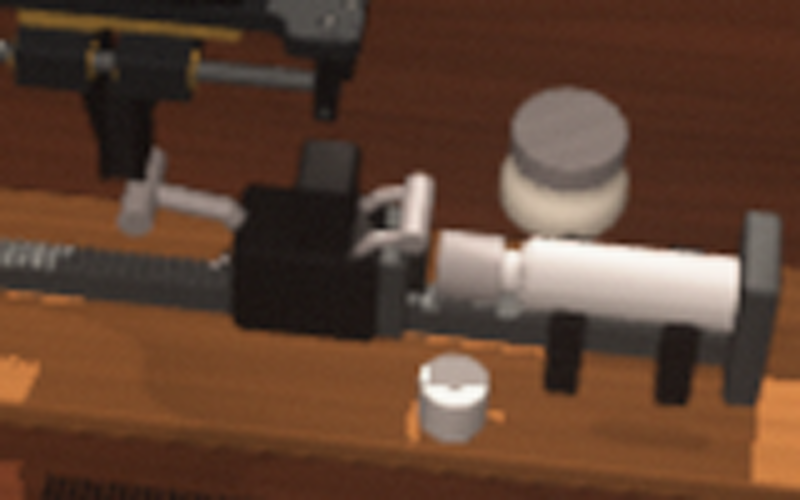

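The pad is now just short of the cap face (about (430,265)), and the cap still shows its gap (about (512,272)). From here I press slowly and watch the force.

```bash
python3 -m jog '{"translation":[[0,-0.02,0],[0,-0.01,0.06],[0,0,0.1],[0,0,0.13],[0,0,0.13]],"yaw":[0,0,0,0,0],"jaw":[1,1,1,1,1]}'
```

```text
time: 9.35
position: [0.5335, -0.0552, 0.2563]
tool_rot: [-3.141, -0.032, 0.002]
ft_force: [0.2, -1.3, 2.0]
grip_width: 0.005
grip_force: 1.0
```

```bash
for k in 1; do python3 -m jog '{"translation":[[0,0,0.015],[0,0,0.03],[0,0,0.03]],"yaw":[0,0,0],"jaw":[1,1,1]}'; done
```

```text
time: 9.72
position: [0.5337, -0.0554, 0.251]
tool_rot: [3.141, 0.032, -0.0]
ft_force: [-1.3, -2.2, 4.7]
grip_width: 0.009
grip_force: 2.2
```

```bash
python3 -m jog '{"translation":[[0,0.005,0.01],[0,0.01,0.02],[0,0.01,0.02]],"yaw":[0,0,0],"jaw":[1,1,1]}'
```

```text
time: 10.1
position: [0.5337, -0.0568, 0.247]
tool_rot: [-3.141, -0.033, 0.0]
ft_force: [-1.1, -0.2, 3.0]
grip_width: 0.003
grip_force: 1.9
```

```bash
python3 -m jog '{"translation":[[0,0.005,0.01],[0,0.01,0.02],[0,0.01,0.02]],"yaw":[0,0,0],"jaw":[1,1,1]}'; python3 -c "
from h import *
i=ctrl.get_image('scene');cv2.imwrite('pics/f.png',cv2.resize(i['pixels'][200:300,270:430],(800,500),interpolation=2))"
```

```text
time: 10.48
position: [0.5339, -0.0579, 0.2433]
tool_rot: [-3.14, -0.034, 0.0]
ft_force: [-1.6, 2.0, 7.5]
grip_width: 0.007
grip_force: 3.1
```

View pics/f.png

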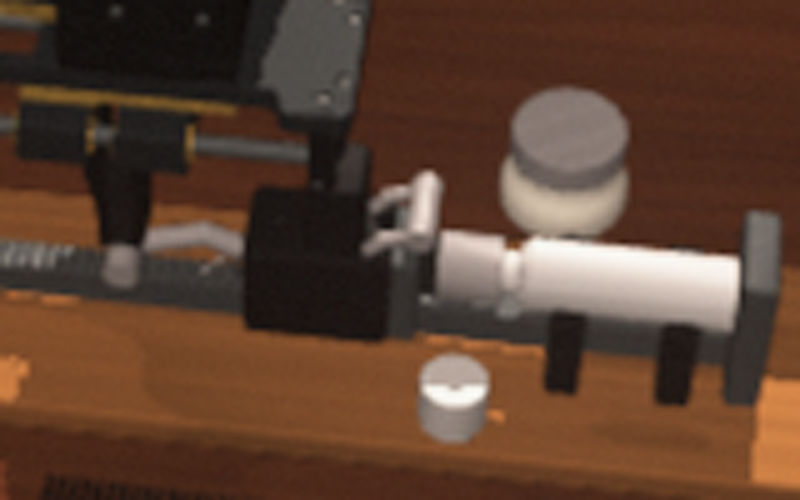

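The pad now bears on the cap and the force has risen to 7.5 N, with the gap still open. I'll finish this stroke, reset, and pump again.

```bash
python3 -m jog '{"translation":[[0,0.005,0.015],[0,0.01,0.03],[0,0.01,0.043],[0,0.01,0.043]],"yaw":[0,0,0,0],"jaw":[1,1,1,1]}'
python3 -m jog '{"translation":[[0,-0.02,-0.1],[0,-0.06,-0.24],[0,-0.07,-0.24],[0,-0.07,-0.24]],"yaw":[0,0,0,0],"jaw":[1,1,1,1]}'
python3 - <<'E'
from h import *
d=np.array([-.0194,.9998,0]);c=np.array([.5316,.0433])
print((np.array(ctrl.get_state()["position"])[:2]-c)@d[:2])
for n in ["top","scene"]:
  i=ctrl.get_image(n)
  for l in ["release_top","trigger_top"]:
    for r in ctrl.silhouettes(l,i): print(l,r["p"],[(onplane(i,r["at"],.093)[:2]-c)@d[:2]])
E
```

```text
time: 11.02
position: [0.5346, -0.0584, 0.2357]
tool_rot: [-3.138, -0.035, -0.003]
ft_force: [-2.7, 5.1, 10.7]
grip_width: 0.003
grip_force: 5.3
time: 11.52
position: [0.5332, -0.047, 0.2813]
tool_rot: [-3.141, -0.033, 0.002]
ft_force: [0.3, -0.4, -0.5]
grip_width: 0.005
grip_force: 0.0
-0.09028887544561813
release_top 0.42 [np.float64(0.019039708208673803)]
trigger_top 0.72 [np.float64(-0.07396193339052035)]
```

```bash
python3 -m jog '{"translation":[[0,0,0.03],[0,0.005,0.07],[0,0.01,0.1],[0,0.015,0.12],[0,0.015,0.12]],"yaw":[0,0,0,0,0],"jaw":[1,1,1,1,1]}'
```

```text
time: 12.45
position: [0.5334, -0.0501, 0.2578]
tool_rot: [-3.141, -0.032, 0.001]
ft_force: [-0.8, -0.5, 2.1]
grip_width: 0.005
grip_force: 0.7
```

```bash
python3 -m jog '{"translation":[[0,0.005,0.01],[0,0.008,0.02],[0,0.008,0.02]],"yaw":[0,0,0],"jaw":[1,1,1]}'
```

```text
time: 12.82
position: [0.5336, -0.0516, 0.2542]
tool_rot: [-3.141, -0.032, 0.001]
ft_force: [-0.6, 0.4, 1.7]
grip_width: 0.009
grip_force: 0.8
```

```bash
python3 -m jog '{"translation":[[0,0.005,0.01],[0,0.008,0.02],[0,0.008,0.02]],"yaw":[0,0,0],"jaw":[1,1,1]}'
```

```text
time: 13.2
position: [0.5338, -0.0531, 0.2503]
tool_rot: [-3.141, -0.032, -0.0]
ft_force: [-0.7, 1.3, 3.0]
grip_width: 0.005
grip_force: 1.5
```

```bash
python3 -m jog '{"translation":[[0,0.005,0.01],[0,0.008,0.02],[0,0.008,0.02]],"yaw":[0,0,0],"jaw":[1,1,1]}'
```

```text
time: 13.58
position: [0.5341, -0.0546, 0.2466]
tool_rot: [-3.141, -0.033, -0.002]
ft_force: [0.4, 1.7, 5.4]
grip_width: 0.005
grip_force: 2.3
```

```bash
python3 -m jog '{"translation":[[0,0.002,0.01],[0,0.004,0.015],[0,0.004,0.015]],"yaw":[0,0,0],"jaw":[1,1,1]}'
```

```text
time: 13.95
position: [0.5341, -0.0556, 0.2436]
tool_rot: [-3.141, -0.033, -0.002]
ft_force: [0.4, 1.7, 4.1]
grip_width: 0.009
grip_force: 2.1
```

```bash
python3 -m jog '{"translation":[[0,0.002,0.007],[0,0.004,0.015],[0,0.004,0.015]],"yaw":[0,0,0],"jaw":[1,1,1]}'
```

```text
time: 14.32
position: [0.5342, -0.056, 0.241]
tool_rot: [-3.141, -0.033, -0.002]
ft_force: [-0.8, 3.8, 5.9]
grip_width: 0.002
grip_force: 3.1
```

```bash
python3 -m jog '{"translation":[[0,0.002,0.007],[0,0.004,0.015],[0,0.004,0.015]],"yaw":[0,0,0],"jaw":[1,1,1]}'; python3 - <<'E'
from h import *
d=np.array([-.0194,.9998,0]);c=np.array([.5316,.0433])
i=ctrl.get_image("scene");cv2.imwrite('pics/g.png',cv2.resize(i['pixels'][200:300,270:430],(800,500),interpolation=2))
E
```

```text
time: 14.7
position: [0.5343, -0.0564, 0.2383]
tool_rot: [-3.141, -0.033, -0.002]
ft_force: [-1.3, 3.6, 8.3]
grip_width: 0.009
grip_force: 4.3
```

View pics/g.png

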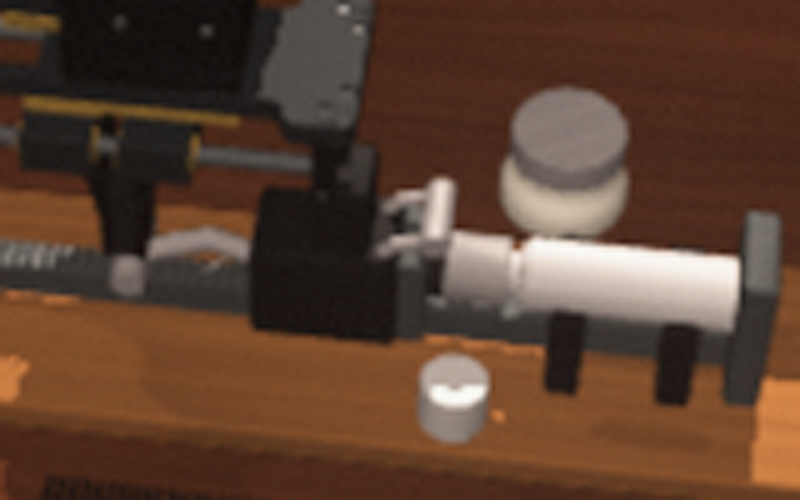

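The gap has shrunk from about 20 px to 12 px (cap edge (510,268), bottle (523,268)), so the cap is going on. I'll finish this stroke and start the next.

```bash
python3 -m jog '{"translation":[[0,0.002,0.01],[0,0.004,0.018],[0,0.004,0.02],[0,0.004,0.02]],"yaw":[0,0,0,0],"jaw":[1,1,1,1]}'
python3 -m jog '{"translation":[[0,-0.02,-0.1],[0,-0.05,-0.24],[0,-0.06,-0.24],[0,-0.06,-0.24]],"yaw":[0,0,0,0],"jaw":[1,1,1,1]}'
python3 - <<'E'
from h import *
d=np.array([-.0194,.9998,0]);c=np.array([.5316,.0433])
print((np.array(ctrl.get_state()["position"])[:2]-c)@d[:2])
for n in ["top","scene"]:
  i=ctrl.get_image(n)
  for l in ["release_top","trigger_top"]:
    for r in ctrl.silhouettes(l,i): print(l,r["p"],[(onplane(i,r["at"],.093)[:2]-c)@d[:2]])
E
```

```text
time: 15.25
position: [0.5346, -0.0566, 0.2348]
tool_rot: [-3.14, -0.034, -0.004]
ft_force: [-1.3, 5.7, 10.9]
grip_width: 0.005
grip_force: 5.4
time: 15.75
position: [0.533, -0.0467, 0.2802]
tool_rot: [3.141, 0.032, -0.003]
ft_force: [1.1, 0.3, 0.1]
grip_width: 0.005
grip_force: 0.0
-0.08996717371680635
release_top 0.65 [np.float64(0.020681666227029195)]
release_top 0.65 [np.float64(0.08353094215642708)]
trigger_top 0.45 [np.float64(-0.07241001464886648)]
```

```bash
python3 -m jog '{"translation":[[0,0,0.03],[0,0,0.07],[0,0,0.11],[0,0,0.15],[0,0,0.15]],"yaw":[0,0,0,0,0],"jaw":[1,1,1,1,1]}'; python3 -m jog '{"translation":[[0,0,0.01],[0,0,0.02],[0,0,0.02]],"yaw":[0,0,0],"jaw":[1,1,1]}'
```

```text
time: 16.68
position: [0.5337, -0.0468, 0.251]
tool_rot: [3.141, 0.031, 0.0]
ft_force: [0.5, -3.0, 3.1]
grip_width: 0.003
grip_force: 1.8
time: 17.05
position: [0.5338, -0.047, 0.2479]
tool_rot: [3.14, 0.031, 0.001]
ft_force: [-1.4, -3.9, 6.9]
grip_width: 0.006
grip_force: 3.7
```

```bash
python3 -m jog '{"translation":[[0,0,0.01],[0,0,0.02],[0,0,0.02]],"yaw":[0,0,0],"jaw":[1,1,1]}'
```

```text
time: 17.42
position: [0.5338, -0.0467, 0.2443]
tool_rot: [3.14, 0.031, 0.001]
ft_force: [-0.7, -2.9, 9.3]
grip_width: 0.005
grip_force: 4.7
```

```bash
python3 -m jog '{"translation":[[0,0,0.007],[0,0,0.015],[0,0,0.015]],"yaw":[0,0,0],"jaw":[1,1,1]}'
```

```text
time: 17.8
position: [0.5339, -0.0467, 0.2418]
tool_rot: [3.14, 0.032, 0.001]
ft_force: [-2.7, -2.2, 12.9]
grip_width: 0.002
grip_force: 6.1
```

```bash
python3 - <<'E'
from h import *
for k in range(4): i=ctrl.get_image("scene"); print(np.round(ctrl.get_state()["ft_force"],1))
cv2.imwrite('pics/i.png',cv2.resize(i['pixels'][215:285,310:420],(792,504),interpolation=2))
E
```

```text
[-2.7 -2.8 11.8]
[-2.6 -4.1 11. ]
[-2.7 -3.  11.4]
[-2.7 -3.1 12.9]
```

View pics/i.png

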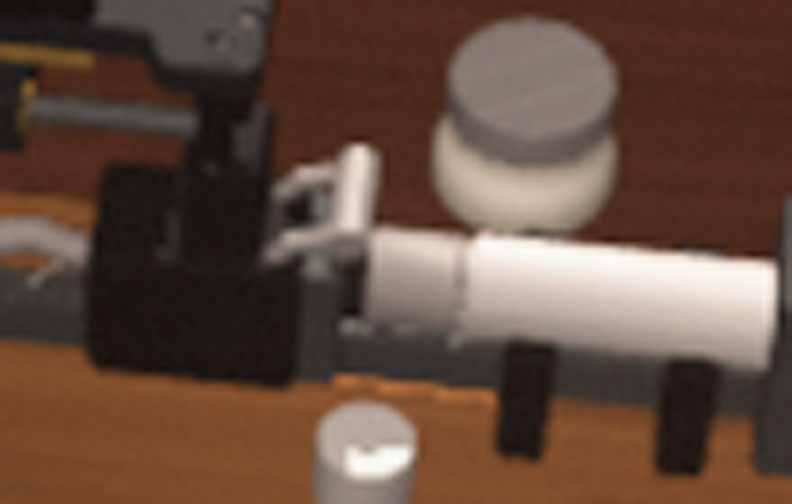

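```bash
python3 - <<'E'
from h import *
i=ctrl.get_image("scene");P={"0":cv2.imread("pics/scene0.png"),"now":i["pixels"]}
cv2.imwrite("pics/now.png",i["pixels"])
d=np.array([-.0194,.9998,0]);c=np.array([.5316,.0433,0])
ys=np.arange(.018,.075,.002)
print(np.round(ys*1000).astype(int))
for k,p in P.items():
    v=[]
    for y in ys:
        a=[]
        for s in (-.3,0,.3): # along generators of the cap's far/near-lit top, x toward camera
            X=c+d*y+np.array([np.sin(s)*.014,0,.06+np.cos(s)*.014]);u=np.float32(proj(i,X))
            a.append(cv2.getRectSubPix(p,(1,1),(float(u[0]),float(u[1]))).mean())
        v.append(np.mean(a))
    print(k,np.round(v).astype(int))
print(np.round(ctrl.get_state()["ft_force"],1), proj(i,c+d*.03+[0,0,.074]),proj(i,c+d*.06+[0,0,.074]))
E
```

```text
[18 20 22 24 26 28 30 32 34 36 38 40 42 44 46 48 50 52 54 56 58 60 62 64
 66 68 70 72 74]
0 [ 82  82  84  84  87 117 165 187 189 190 191 194 196 198 200 203 204 200
 181 169 174 175 191 216 227 233 234 234 234]
now [120 127 127 119 111 112 110 107 107 147 180 186 188 191 194 197 198 199
 200 201 201 185 190 216 228 233 234 234 234]
[-3.  -3.9 11.6] (np.float64(358.2142875017925), np.float64(248.42172249494615)) (np.float64(373.1746301935908), np.float64(249.93563121409727))
```

The cap edge has moved about 7 mm, and force began stiffening around 9 N. The pad first touched at head ≈0.054, so the cap probably started about 5 mm on. That fits it being seated now; I'll confirm with a 1 mm nudge.

```bash
cat > m.py <<'E'
from h import *
d=np.array([-.0194,.9998,0]);c=np.array([.5316,.0433,0]);F=[]
ys=np.arange(.030,.066,.0005);V=0
for n in range(6):
    i=ctrl.get_image("scene");F.append(ctrl.get_state()["ft_force"])
    V=V+np.array([np.mean([cv2.getRectSubPix(i["pixels"],(1,1),tuple(map(float,proj(i,c+d*y+np.array([np.sin(s)*.014,0,.06+np.cos(s)*.014]))))).mean() for s in (-.3,0,.3)]) for y in ys])/6
k=np.argmax(V>147);print("edge",ys[k]*1e3-.5*(V[k]-147)/(V[k]-V[k-1]),"trough",V[50:].min(),"F",np.mean(F,0),"z",ctrl.get_state()["position"][2])
E
python3 m.py; python3 -m jog '{"translation":[[0,0,0.003],[0,0,0.005],[0,0,0.005]],"yaw":[0,0,0],"jaw":[1,1,1]}'; python3 m.py
```

```text
edge 36.00378787878789 trough 185.46296296296296 F [-2.9036896  -3.3029764  11.75702667] z 0.24177385846867905
time: 18.73
position: [0.5339, -0.0467, 0.2411]
tool_rot: [3.14, 0.031, 0.001]
ft_force: [-3.1, -3.6, 14.0]
grip_width: 0.005
grip_force: 6.9
edge 36.004761904761914 trough 185.27777777777777 F [-3.4263637  -3.37407327 13.51100889] z 0.24104010121265573
```

Force rose 1.75 N while the cap edge stayed put, so it is seated. I'll ease off and lift clear above the thumb rest.

```bash
python3 -m jog '{"translation":[[0,0,-0.05],[0,0,-0.2],[0,0,-0.4],[0,0,-0.45],[0,0,-0.45]],"yaw":[0,0,0,0,0],"jaw":[1,1,1,0.9,0.9]}'
python3 - <<'E'
from h import *
d=np.array([-.0194,.9998,0]);c=np.array([.5316,.0433,0])
for n in ["top","scene"]:
  i=ctrl.get_image(n)
  for l,z in [("release_top",.093),("trigger_top",.09),("head",.1)]:
    for r in ctrl.silhouettes(l,i)[:1]:
      cols=np.where(r["region"].any(0))[0]
      print(n,l,round(r["p"],2),(onplane(i,r["at"],z)-c)@d, cols.min(),cols.max())
  cv2.imwrite(f'pics/r{n}.png',i["pixels"])
s=ctrl.get_state();p=np.array(s["position"]);print((p-c)@d,p,s["grip_width"])
a=cv2.imread('pics/rtop.png');b=cv2.imread('pics/rscene.png')
cv2.imwrite('pics/j.png',np.hstack([cv2.resize(a[200:260,230:360],(400,400*60//130+140),interpolation=2),cv2.resize(b[200:300,270:400],(400,400*60//130+140),interpolation=2)]))
E
```

```text
time: 19.65
position: [0.5334, -0.0456, 0.3292]
tool_rot: [-3.141, -0.033, 0.0]
ft_force: [-0.1, -0.3, -0.3]
grip_width: 0.088
grip_force: 0.0
top release_top 0.59 0.031469198892278734 277 287
top trigger_top 0.66 0.06972888601264478 260 281
top head 0.8 0.010031870087491736 284 315
scene trigger_top 0.61 0.019924898216707662 346 361
scene head 0.89 -0.006438155888055291 300 361
-0.08943690158608804 [ 0.53338329 -0.04612019  0.32860449] 0.09992333850621866
```

View pics/j.png

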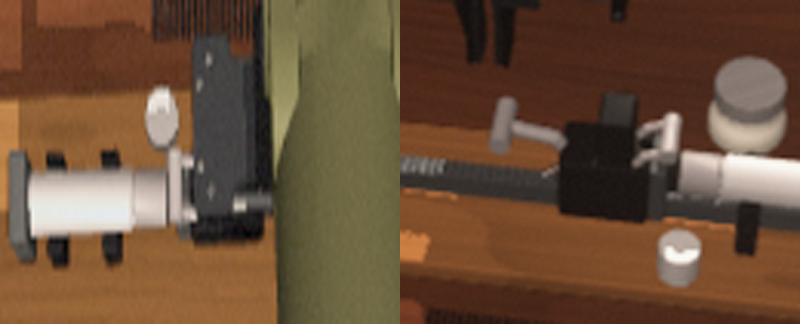

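The release roll (left crop (175,192), full-frame (286.9,235.6)) puts the head at about 0.059. The thumb rest is behind it and the trigger is up. I'll move over the release roll with the fingers closed.

```bash
python3 -m jog '{"translation":[[0,-0.2,0],[0,-0.4,0],[0,-0.555,0],[0,-0.555,0.1],[0,-0.555,0.2],[0,-0.555,0.2],[0,-0.555,0.2]],"yaw":[0,0,0,0,0,0,0],"jaw":[1,1,1,1,1,1,1]}'
python3 - <<'E'
from h import *
d=np.array([-.0194,.9998,0]);c=np.array([.5316,.0433,0])
s=ctrl.get_state();p=np.array(s["position"]);print((p-c)@d,(p-c)@[d[1],-d[0],0],p[2]-.1822)
w=ctrl.get_image("wrist")["pixels"];b=ctrl.get_image("scene")["pixels"]
cv2.imwrite('pics/k.png',np.hstack([cv2.resize(b[200:280,290:390],(400,320),interpolation=2),cv2.resize(w[150:450,120:520],(400,320))]))
E
```

```text
time: 20.92
position: [0.5316, 0.0648, 0.2899]
tool_rot: [-3.141, -0.032, -0.001]
ft_force: [0.6, 0.4, 0.5]
grip_width: 0.004
grip_force: 0.0
0.021509300041497224 0.00040900882878656047 0.10772503583951284
```

View pics/k.png

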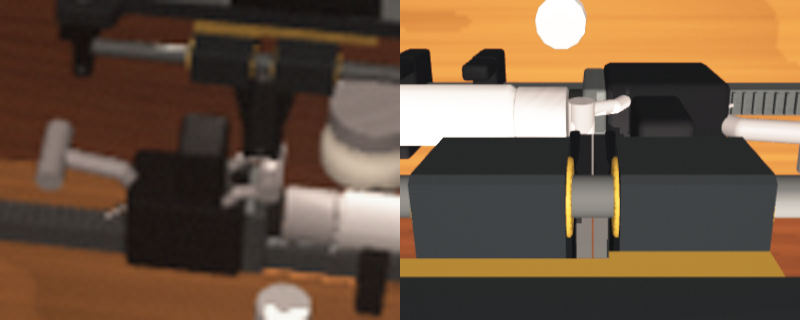

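The closed fingertips cover the release roll (right crop: roll at column 583, finger split at 593) and stay clear of the thumb rest and cap. Pressing it down gently.

```bash
python3 -m jog '{"translation":[[0,0,0.04],[0,0,0.06],[0,0,0.08],[0,0,0.085],[0,0,0.085]],"yaw":[0,0,0,0,0],"jaw":[1,1,1,1,1]}'
```

```text
time: 21.65
position: [0.5314, 0.0646, 0.2723]
tool_rot: [3.141, 0.032, 0.0]
ft_force: [0.1, -0.2, 1.7]
grip_width: 0.004
grip_force: 0.9
```

```bash
python3 -m jog '{"translation":[[0,0,0.01],[0,0,0.01],[0,0,0.01],[0,0,0.01],[0,0,0.01]],"yaw":[0,0,0,0,0],"jaw":[1,0.9,0.87,0.87,0.87]}'
```

```text
time: 22.28
position: [0.5313, 0.0649, 0.2704]
tool_rot: [-3.141, -0.032, 0.0]
ft_force: [-0.2, -0.4, 2.0]
grip_width: 0.131
grip_force: 0.8
```

```bash
python3 -m jog '{"translation":[[0,0.02,0],[0,0.04,0],[0,0.06,0],[0,0.06,0]],"yaw":[0,0,0,0],"jaw":[0.87,0.87,0.87,0.87]}'; python3 - <<'E'
from h import *
d=np.array([-.0194,.9998,0]);c=np.array([.5316,.0433,0])
i=ctrl.get_image("scene")
for l,z in [("head",.1),("trigger_top",.088)]:
  for r in ctrl.silhouettes(l,i)[:2]: print(l,r["p"],r["at"],(onplane(i,r["at"],z)-c)@d)
E
```

```text
time: 22.78
position: [0.5317, 0.0521, 0.2705]
tool_rot: [3.141, 0.031, 0.0]
ft_force: [-1.1, -0.1, 2.6]
grip_width: 0.132
grip_force: 1.2
head 0.8 [333.2, 249.3] -0.01677088661136231
```

```bash
python3 -m jog '{"translation":[[0,0.03,0],[0,0.06,0],[0,0.09,0],[0,0.12,0],[0,0.15,0],[0,0.18,0],[0,0.18,0]],"yaw":[0,0,0,0,0,0,0],"jaw":[0.87,0.87,0.87,0.87,0.87,0.87,0.87]}'; python3 - <<'E'
from h import *
d=np.array([-.0194,.9998,0]);c=np.array([.5316,.0433,0])
i=ctrl.get_image("scene")
for l,z in [("head",.1),("trigger_top",.088)]:
  for r in ctrl.silhouettes(l,i)[:2]: print(l,r["p"],r["at"],(onplane(i,r["at"],z)-c)@d)
E
```

```text
time: 23.8
position: [0.5323, 0.0155, 0.2703]
tool_rot: [3.14, 0.03, -0.0]
ft_force: [0.7, -1.1, 1.1]
grip_width: 0.132
grip_force: 0.8
head 0.83 [313.0, 250.2] -0.0552805701406909
head 0.71 [335.8, 245.3] -0.013054198812788185
trigger_top 0.68 [283.7, 236.3] -0.12115163010107076
trigger_top 0.5 [364.9, 255.5] 0.04525315354864028
```

```bash
python3 -m jog '{"translation":[[0,0.02,0],[0,0.04,0],[0,0.04,0]],"yaw":[0,0,0],"jaw":[0.87,0.87,0.87]}'
```

```text
time: 24.32
position: [0.5323, 0.0085, 0.2703]
tool_rot: [3.141, 0.032, -0.001]
ft_force: [0.2, 0.5, 1.3]
grip_width: 0.127
grip_force: 1.3
```

```bash
python3 -m jog '{"translation":[[0,0.01,0],[0,0.02,0],[0,0.02,0]],"yaw":[0,0,0],"jaw":[0.87,0.87,0.87]}'
```

```text
time: 24.7
position: [0.5324, 0.0045, 0.2703]
tool_rot: [3.141, 0.032, -0.001]
ft_force: [-0.8, 0.6, 1.8]
grip_width: 0.129
grip_force: 1.5
```

```bash
python3 -m jog '{"translation":[[0,0.01,0],[0,0.02,0],[0,0.02,0]],"yaw":[0,0,0],"jaw":[0.87,0.87,0.87]}'
```

```text
time: 25.08
position: [0.5324, 0.0025, 0.2703]
tool_rot: [-3.139, -0.034, 0.001]
ft_force: [-1.0, 6.6, 2.4]
grip_width: 0.127
grip_force: 3.9
```

The force has jumped to 6.6 N, so the head is at its rear stop. Lifting straight off, then checking.

```bash
python3 -m jog '{"translation":[[0,0,-0.03],[0,0,-0.1],[0,0,-0.3],[0,0,-0.6],[0,0,-0.8],[0,0,-0.8],[0,0,-0.8]],"yaw":[0,0,0,0,0,0,0],"jaw":[0.87,0.87,0.87,0.87,0.87,0.87,0.87]}'; python3 - <<'E'
from h import *
d=np.array([-.0194,.9998,0]);c=np.array([.5316,.0433,0])
i0=cv2.imread('pics/scene0.png')
i=ctrl.get_image("scene")
for l,z in [("head",.1),("trigger_top",.088),("release_top",.093)]:
  for r in ctrl.silhouettes(l,i)[:2]: print(l,round(r["p"],2),r["at"],(onplane(i,r["at"],z)-c)@d)
# sub-pixel shift of the thumb-rest/head patch relative to start image
t=i0[228:262,303:328];res=cv2.matchTemplate(i["pixels"][215:275,270:345],t,cv2.TM_CCOEFF_NORMED);_,m,_,l=cv2.minMaxLoc(res);print("head shift px",l[0]+270-303,l[1]+215-228,m)
exec(open('m.py').read())
E
```

```text
time: 25.95
position: [0.5324, -0.0001, 0.4298]
tool_rot: [3.14, 0.031, -0.001]
ft_force: [-0.2, -0.6, -0.1]
grip_width: 0.134
grip_force: 0.0
head 0.76 [309.0, 247.5] -0.06405570309267393
trigger_top 0.79 [279.2, 237.5] -0.12951481717260407
release_top 0.59 [140.9, 227.9] -0.41288132950842527
release_top 0.53 [326.2, 239.5] -0.03455074476081832
head shift px -6 0 0.8820589184761047
edge 36.095959595959606 trough 184.94444444444446 F [ 0.13382612 -0.16078321 -0.08973247] z 0.43009749241227246
```

The head is back at about 0 (release roll at -0.0346 on the clamp, 12 mm behind where it started). The cap edge hasn't moved and nothing is touching the robot.

```bash
python3 -c "
from bench import ctrl
print(ctrl.close_job())"
```

```text
the job is handed in; nothing more can be done
None
```

I've handed the job in: the jaw pressed the cap home, the head was slid back to its rear stop, and both levers were let go; by my camera and force readings it all held, but the judge returned no verdict.

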